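# Click the token tube into its spring clip stand

### The arm

A 6-joint arm with a two-finger parallel gripper is mounted at the origin on the work surface. World frame = base frame: x ahead of the robot, y to its left, z up, the work surface at z = 0. Lengths are in mm, angles in rad, forces in N, time in s.
With the tool pointing down it reaches from about 350 to 850 mm from the base axis. Payload 8.1 kg.
Tool frame: the origin (TCP) lies midway between the tips of the shut fingers; the grasp point (between the pads) lies robot.pinch_z behind it (robot.pinch_z is the distance from the TCP to the grasp point, in mm); z points along the fingers, y is the direction in which the jaws open and shut (so a half turn about z gives the same grasp; the last joint's range is limited). The gripper opens to 85 mm and grips with 20 to 120 N. Pads are 22 mm wide; open, the fingers measure 114 mm over their backs; the gripper's body (76 mm by 85 mm) begins 54 mm behind the grasp point. The pads swing forward as they close: fully open they stand 13 mm farther back than shut.
Start: joints at [1.084, 0.13, 1.488, -0, 1.523, -0.085], TCP at [234.625, 552.229, 231.292] pointing down, gripper open.
Joint ranges: [-2.96, 2.96], [-0.89, 2.26], [0.02, 2.5], [-1.34, 4.48], [0, 2.73], [-2.66, 2.66]. Speed limits (rad/s): [2.39, 2.39, 2.79, 3.14, 3.14, 3.14].

### API

Orientations are given as a rotation vector (axis times angle).
In Python, from bench import robot, capture, calibration gives the robot as it stands. The module is installed in compiled form; this text tells all that it offers.
- The arm moves only by the tool drive_tool, never from a script. Its argument "moves" is a list of rows, each a list of 7 numbers: the opening in per cent of the stroke, from 0 (shut) to 100 (fully open), then the shift along the world's x, y, z in cm, then the turn, a rotation vector about the world's x, y, z in degrees. In form: [[jaw, x, y, z, wx, wy, wz], ...]. A call has 1 to 20 rows; each row is the pose to reach, as a shift and turn from the pose measured when the call began; what a row does not reach only later rows make up. A row lasts 1/12 s, in which the tool goes at most 41.7 mm and 7.16 degrees, less where a joint would pass 70% of its speed; a pose out of reach is approached as far as the arm can. A call with a gripper value outside its range is refused whole. The fingers move at their own pace and stop on an object; "squeeze" is the grip in N (left out, the last holds). Time passes only in rows, so rows that repeat a pose let the fingers close. It gives the time, the measured TCP pose, the force and the opening at its end, in the units of the state.
- robot.state(): the state, without advancing time (a new reading comes with each control period).
- capture(name): name is "side" or "top"; returns the picture (480x640x3 uint8, red, green, blue); there is no depth.
- calibration(name): a dict with "intrinsics" (3x3 intrinsics, pixels), "position" and "rotation" of the camera in the world. Camera axes: x right, y down, z forward; pixel columns grow to the right and rows downward; lengths in mm; the calibration is good to about 2 mm. A picture is of the moment at which its call begins. calibration takes no time and is no camera call.
- robot.close_job(): hands the job in, once; it reports no verdict.
The state is a dict: "clock": time; "joint_pos": joint angles; "dq": joint speeds; "joint_torque": joint torques, N m; "ee_pos": TCP position; "orientation": TCP orientation; "contact_force": force on the tool from outside, world axes, zero at the start; "moment": the same for the moment, N m; "finger_gap": finger opening in mm.
Only numpy, scipy, OpenCV 4.12 (cv2) and the standard library are available. Lean on these libraries where they do the work, as an engineer would, in place of code of your own. Each camera call takes 0.05 s, during which the arm holds its last target.

### The job

Take the tube of blue tokens out of the orange dish and push it, tapered foot first, gently down into the well of the steel clip stand, past the sprung side ball, until the ball clicks into the tube's groove and you feel the tube bear firmly on the seat below; then let go. Do not ram it, and leave the block tower, the dice tower and the bowl of tokens undisturbed.

Things in the scene. Friction and masses are not known exactly. Their poses are not given: they have to be found in the camera images.
- tube_mid (a point): Centre (half-way up) of the loose token tube, z to its cap. Round, 28 mm dia, 110 mm high, about 130 g, stands upright on the dish's floor. Lower 36 mm black, clear with blue tokens above, black cap. Foot tapers from 16 mm dia at the bottom to 28 mm at 15 mm up; groove all round 19 to 36 mm above the bottom, 16 mm dia at its root. Grip the upper third so that fingers clear the stand.
- dish: Orange ceramic dish, fixed, 120 mm across, rim 14 mm high; origin on its underside at the centre; inner floor 6 mm above it.
- stand: Fixed steel clip stand; origin at the centre of its underside, z up. Base plate 95 x 95 x 8 mm, on it a square well 30.5 mm wide inside, centred. The black rubber seat inside lies 12 to 30 mm above the underside: differs each time, not measured, to be felt (it gives 8 N per mm, 3 mm at most). The ball's centre is 24 mm above the seat and moves with it: in the groove when the foot is on the seat.
- stand_mouth (a point): Centre of the mouth of the stand's well, at the top of its flared lip, 75.5 mm above the stand's underside; axes as the stand's. The lip is about 41 mm wide at the top, 30.5 mm from 6 mm below. The well is slotted on its +x side for the ball, whose housing reaches 49 mm out along +x, below 64 mm. Pressing the tube on the stand with over 45 N is ramming.
- ball (a joint): Sprung side ball (8 mm dia): 0 = fully out, tip 9 mm from the well's axis; grows as it is pushed back along the stand's +x, at most 0.007 m. Over 0.002 while the tube's full width passes, near 0 again in the groove (and when untouched). Passing it takes up to about 15 N downward over some 20 mm of slow travel; then the tube meets the seat: press it there with 10 to 20 N.
- block_tower: Bystander: tower of pale wooden blocks, 75 x 75 mm, 135 mm high, loose, 0.45 kg; origin under its centre.
- dice_tower: Bystander: grey plastic dice tower, 85 x 85 mm, 150 mm high with a low tray reaching 112 mm from its centre along its -x side, loose, 0.35 kg; origin under the centre of the tower.
- token_bowl: Bystander: glass bowl of blue tokens, 100 mm across, 45 mm high, loose, 0.35 kg; origin under its centre.
Not all that is in view belongs to the job. Of the things that look like the stand, take the one that is farthest from the robot's base at the start. There is more than one size of the part that bears tube_mid; the job needs the smaller.

How it is judged:
By the outcome, as a careful person would: the job done as asked, in the order asked, and still so for the second after the job is handed in, with the robot touching nothing.
It also fails if it takes over 51 s, if anything falls off the work surface, if the arm or the gripper's body presses on something with over 40 N, if the wrist force passes 120 N, or if a joint passes its speed limit or range.

## Working session

There is one attempt and no reset: what is moved stays moved. The work goes in short steps, Python scripts to look and compute and a tool call to move; the robot and the scene stay as the last step left them, time stands still between calls to the robot, and variables do not carry over. Pictures are saved under pics/ and viewed, and the job is handed in when it is done.

Besides the shell and the picture viewer there is one more tool, called after "Request:" by a JSON object that holds its "name" and its "arguments", one argument or row to a line. drive_tool: Moves the arm, as the interface text tells. Its arguments: {"type":"object","properties":{"moves":{"type":"array"},"squeeze":{"type":"number"}},"required":["moves"]}

```bash
mkdir -p pics
python3 - <<'E'
from bench import robot, capture, calibration
import cv2
print(robot.state()); print(robot.pinch_z)
for n in("side","top"):
    cv2.imwrite(f"pics/{n}0.png",capture(n)[:,:,::-1]); print(n,calibration(n))
E
```

```text
{'clock': 0.0, 'joint_pos': array([ 1.08362802e+00,  1.31157460e-01,  1.48931551e+00,  1.22248273e-05,
        1.52298420e+00, -8.53987448e-02]), 'dq': array([-1.15401997e-03,  1.50198015e-03, -7.49797991e-04,  7.46135155e-04,
        4.35116132e-04, -2.82516673e-05]), 'joint_torque': array([ 1.04543757e-03, -5.69375432e+01, -5.00574911e+01, -1.07740232e-04,
        1.40252011e-02,  4.24634050e-05]), 'ee_pos': array([234.34046356, 551.73710553, 230.22674527]), 'orientation': array([-6.26755353e-01, -3.07788771e+00,  2.80367100e-03]), 'contact_force': array([-0.44186978, -1.39644239,  0.54510463]), 'moment': array([ 0.0552737 ,  0.01122284, -0.00520394]), 'finger_gap': 85.32323673449521}
18.700000000000003
side {'intrinsics': array([[437.18001433,   0.        , 315.99072535],
       [  0.        , 437.18001433, 236.47627264],
       [  0.        ,   0.        ,   1.        ]]), 'position': array([  53.26973706, -539.44359164,  576.32031176]), 'rotation': array([-2.00970084,  0.83814986, -0.48514164])}
top {'intrinsics': array([[443.83329551,   0.        , 318.97764644],
       [  0.        , 443.83329551, 235.95647729],
       [  0.        ,   0.        ,   1.        ]]), 'position': array([ 516.36210784,   -2.48423159, 1216.08635838]), 'rotation': array([-2.19067727,  2.17467681, -0.0727255 ])}
```

View pics/side0.png

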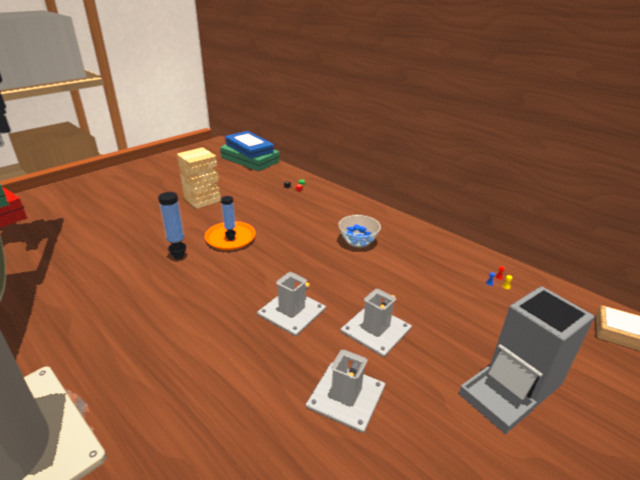

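View pics/top0.png

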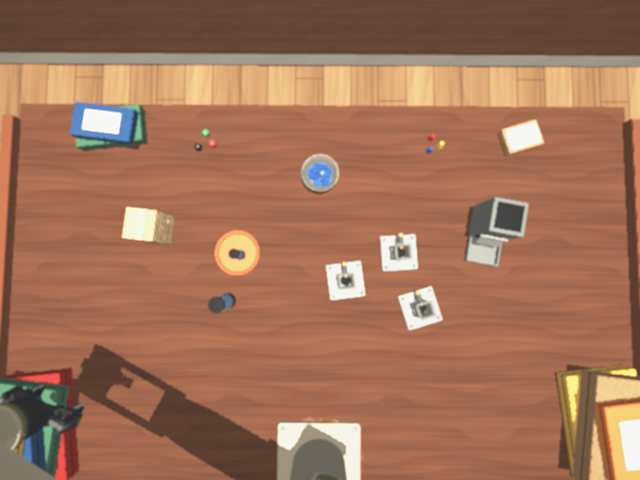

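The side view shows the small tube in the dish near (228,220), a taller decoy tube near (173,225), and three stands at about (292,300), (378,320) and (347,380). In the top view the stands are at (345,280), (399,252) and (421,308), and the dish is at (237,253). I'll enlarge these areas.

```bash
cat > h.py <<'E'
import numpy as np, cv2
from bench import robot, capture, calibration
def ray(n,u,v):
    c=calibration(n);K=c['intrinsics'];R=cv2.Rodrigues(c['rotation'])[0]
    d=R@np.linalg.solve(K,[u,v,1]);return c['position'],d
def atz(n,u,v,z):
    p,d=ray(n,u,v);return p+d*(z-p[2])/d[2]
def proj(n,P):
    c=calibration(n);R=cv2.Rodrigues(c['rotation'])[0]
    q=c['intrinsics']@(R.T@(np.array(P,float)-c['position']));return q[:2]/q[2]
def tri(us,ut):
    A=[];b=[]
    M=np.zeros((3,3));v=np.zeros(3)
    for n,(x,y) in (("side",us),("top",ut)):
        p,d=ray(n,x,y);d=d/np.linalg.norm(d);Q=np.eye(3)-np.outer(d,d);M+=Q;v+=Q@p
    return np.linalg.solve(M,v)
def crop(img,x0,y0,w,h,s,name):
    o=cv2.resize(img[y0:y0+h,x0:x0+w],None,fx=s,fy=s,interpolation=cv2.INTER_CUBIC);cv2.imwrite(name,o)
E
python3 - <<'E'
from h import *
t=cv2.imread('pics/top0.png');s=cv2.imread('pics/side0.png')
a=[cv2.resize(t[y:y+60,x:x+60],None,fx=6.6,fy=6.6,interpolation=cv2.INTER_CUBIC) for x,y in((207,223),(370,222))]
cv2.imwrite('pics/ct.png',np.hstack(a))
a=[cv2.resize(s[y:y+80,x:x+80],None,fx=5,fy=5,interpolation=cv2.INTER_CUBIC) for x,y in((190,180),(338,280))]
cv2.imwrite('pics/cs.png',np.hstack(a))
for n,u,v in (("A",345,280),("B",399,252),("C",421,308)):
    p=atz("top",u,v,8);print(n,p,np.hypot(*p[:2]))
print("dish",atz("top",237,253,14),"bowl",atz("top",320,173,40),"tower",atz("top",139,225,135),"dice",atz("top",509,218,150))
E
```

```text
A [483.69987919 -67.69580622   8.        ] 488.4140613284986
B [ 560.6253137 -214.2638434    8.       ] 600.1747553450133
C [ 410.14658279 -272.68867846    8.        ] 492.52343572178114
dish [554.47844249 225.48980388  14.        ] bowl [769.93361156   2.05508642  40.        ] tower [617.48146118 444.35415653 135.        ] dice [ 639.32239534 -454.73394741  150.        ]
```

View pics/ct.png

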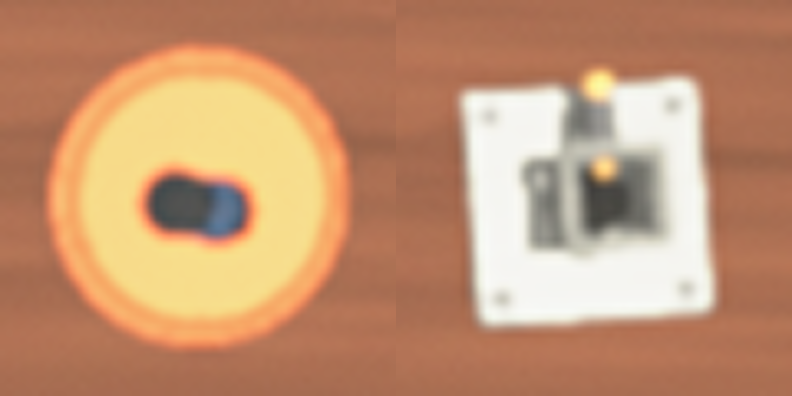

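View pics/cs.png

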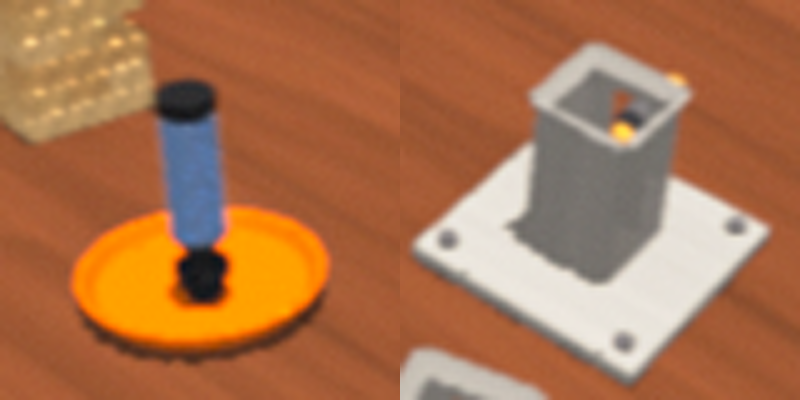

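The crops show the tube cap at about top (233.5,253.5) and side (227,199), and the far stand B with its ball housing pointing roughly along +x. Next I'll fit the stand and tube poses.

Run:
```python
from h import *
from scipy.optimize import least_squares
T=lambda x,y,x0,y0:((x+.5)/6.6-.5+x0,(y+.5)/6.6-.5+y0)
S=lambda x,y,x0,y0:((x+.5)/5-.5+x0,(y+.5)/5-.5+y0)
ct=T(178,202,207,223); cs=S(186,95,190,180)
print("cap tri",tri(cs,ct),"top@116",atz("top",*ct,116),"side@116",atz("side",*cs,116))
print("foot side", atz("side",*S(203,297,190,180),6))
print("dish",atz("top",*T(199,196,207,223),14), atz("side",*S(201,272,190,180),14))
# stand
h=47.5;l=20.5
base=np.array([[h,h,8],[h,-h,8],[-h,-h,8],[-h,h,8]]);lip=np.array([[l,l,75.5],[l,-l,75.5],[-l,-l,75.5],[-l,l,75.5]])
tb=[T(x-396,y,370,222) for x,y in((462,92),(694,79),(714,310),(481,325))]
tl=[T(x-396,y,370,222) for x,y in((560,148),(660,140),(670,240),(572,250))]
sb=[None,S(370,229,338,280),S(231,376,338,280),S(13,248,338,280)]
sl=[S(x-400,y,338,280) for x,y in((596,43),(692,95),(625,149),(530,98))]
def P(q,X):
    c,s=np.cos(q[2]),np.sin(q[2]);return X@np.array([[c,-s,0],[s,c,0],[0,0,1]]).T+[q[0],q[1],0]
def res(q,use):
    r=[]
    for n,X,o in use:
        for p,m in zip(P(q,X),o):
            if m is not None:r+=list(proj(n,p)-m)
    return r
for nm,use in (("all",[("top",base,tb),("top",lip,tl),("side",base,sb),("side",lip,sl)]),("topb",[("top",base,tb)]),("topl",[("top",lip,tl)]),("sideb",[("side",base,sb)]),("sidel",[("side",lip,sl)])):
    f=least_squares(res,[560,-214,0],args=(use,));print(nm,f.x,np.round(f.fun,1))
```

```text
cap tri [551.67680938 214.78958557 112.40573641] top@116 [550.73039286 214.7116305  116.        ] side@116 [548.54463478 208.18494195 116.        ]
foot side [548.89988182 211.6755071    6.        ]
dish [556.44369963 226.27044595  14.        ] [554.55048471 219.76088187  14.        ]
all [ 5.60298203e+02 -2.15635199e+02  7.33990905e-02] [ 1.2  0.4  0.8  0.   0.6 -0.1  1.  -0.1  1.1 -0.2  1.9 -0.1  1.7  0.7
  0.6  0.3 -0.3 -1.  -0.2 -0.8 -0.8 -1.3 -1.  -0.7 -0.7 -1.4  0.1 -0.3
 -0.8 -0.6]
topb [ 5.60459198e+02 -2.13245039e+02  7.30094603e-02] [ 0.3  0.3 -0.1 -0.  -0.3 -0.2  0.1 -0.1]
topl [ 5.60705397e+02 -2.12277765e+02  1.00413339e-01] [-0.4 -0.2  0.3 -0.4  0.5  0.3 -0.5  0.3]
sideb [ 5.58894923e+02 -2.17724201e+02  7.36709146e-02] [ 0.2 -0.1  0.3  0.3 -0.5 -0.3]
sidel [ 5.59456306e+02 -2.17556388e+02  3.76600452e-02] [ 0.1 -0.1  0.1 -0.3  0.1  0.5 -0.3 -0.2]
```

Request:
{"name": "drive_tool", "arguments": {
  "moves": [
    [100,0.6,-0.6,0,0,0,0],
    [100,1.8,-1.9,0,0,0,3],
    [100,3.6,-3.8,0,0,0,6],
    [100,5.8,-6.2,0,0,0,9],
    [100,8.2,-8.7,0,0,0,12],
    [100,10.8,-11.4,0,0,0,15],
    [100,13.4,-14.2,0,0,0,18],
    [100,16,-17,0,0,0,20],
    [100,18.6,-19.8,-0.5,0,0,22],
    [100,21.2,-22.6,-1,0,0,23],
    [100,23.8,-25.3,-1.5,0,0,23],
    [100,26.2,-27.9,-2,0,0,23],
    [100,28.4,-30.3,-2.5,0,0,23],
    [100,30.1,-32.2,-3,0,0,23],
    [100,31.2,-33.4,-3,0,0,23],
    [100,31.6,-33.8,-3,0,0,23],
    [100,31.6,-33.8,-3,0,0,23],
    [100,31.6,-33.8,-3,0,0,23]
  ],
  "squeeze": 40
}}

```text
clock: 1.6
ee_pos: [550.0, 214.0, 200.3]
orientation: [-0.001, -3.141, 0.002]
contact_force: [-0.0, -0.4, -0.4]
finger_gap: 85.4
```

Run:
```python
from h import *
t=capture("top")[:,:,::-1];s=capture("side")[:,:,::-1]
st=robot.state();print(st['clock'],st['ee_pos'],st['orientation'],st['contact_force'])
cv2.imwrite('pics/top1.png',t);cv2.imwrite('pics/side1.png',s)
crop(t,160,190,130,100,6,'pics/ct1.png');crop(s,160,120,130,130,4.5,'pics/cs1.png')
print(proj("side",st['ee_pos']),proj("top",st['ee_pos']))
```

```text
1.7 [549.71411195 214.76382043 200.50890641] [ 1.25574813e-03 -3.14136555e+00  2.06634628e-03] [-0.71381957  0.43174517 -0.26989476]
[221.88102931 162.54814061] [226.25973874 252.41892742]
```

View pics/ct1.png

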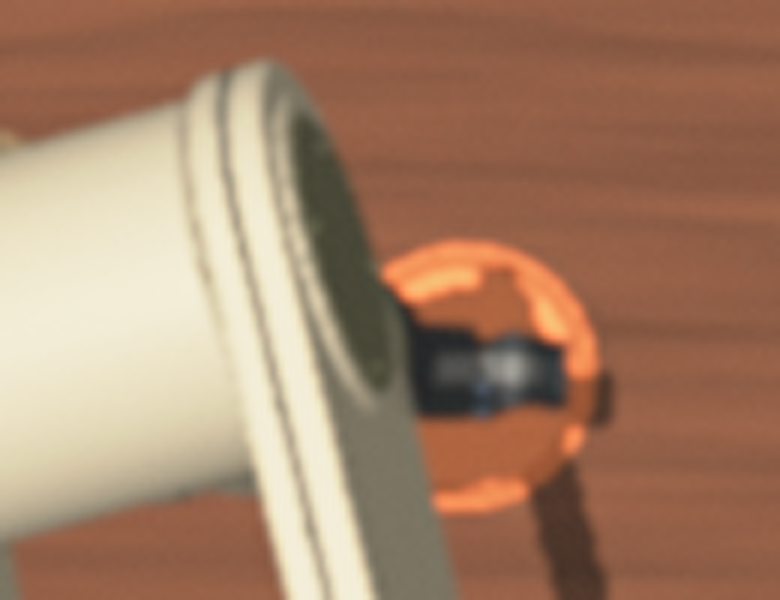

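View pics/cs1.png

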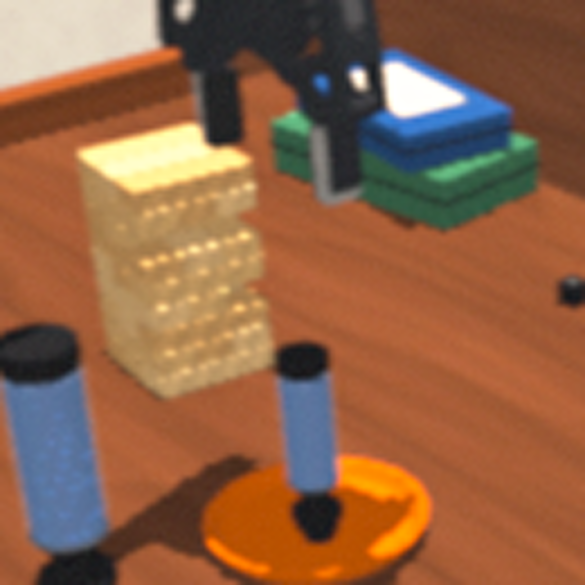

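Run:
```python
from h import *
S=lambda x,y:((x+.5)/4.5-.5+160,(y+.5)/4.5-.5+120)
e=np.array([549.7,214.5,200.5+13])
for dy in(-57,-42.6,42.6,57):
  for dx in(-11,11):
    p=proj("side",e+[dx,dy,0]);print(dy,dx,(p-[160,120]+.5)*4.5-.5)
print("mid",(proj("side",e)-[160,120]+.5)*4.5-.5)
print("px/10mm y",proj("side",e+[0,10,0])-proj("side",e),"x",proj("side",e+[10,0,0])-proj("side",e))
```

```text
-57 -11 [331.97733013 209.24199928]
-57 11 [370.59311642 196.13379868]
-42.6 -11 [312.93260716 200.09460481]
-42.6 11 [351.47688158 187.2399113 ]
42.6 -11 [207.07163688 149.24839108]
42.6 11 [245.1230231  137.75844975]
57 -11 [190.25320354 141.17030854]
57 11 [228.21138389 129.89025732]
mid [277.88910555 167.87973165]
px/10mm y [-2.7488224  -1.29924791] x [ 3.84448054 -1.21870429]
```

Run:
```python
from h import *
s=cv2.imread('pics/side1.png');crop(s,190,115,60,60,10,'pics/cs1b.png')
```

```text
(no output)
```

View pics/cs1b.png

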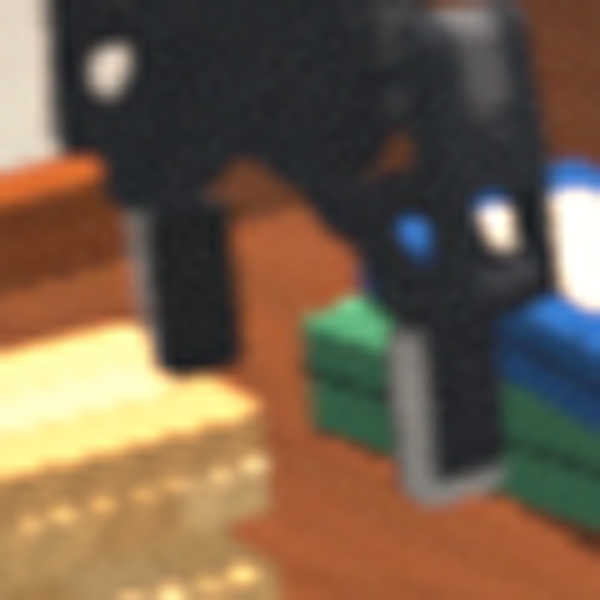

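The side view puts the open fingertips around (209,151) and (232,164), about where the arm's own pose predicts, so the side camera seems close. I'll straddle the tube and look again before closing.

Request:
{"name": "drive_tool", "arguments": {
  "moves": [
    [100,0,-0.1,-0.5,0,0,0],
    [100,0,-0.2,-1.8,0,0,0],
    [100,0,-0.2,-3.6,0,0,0],
    [100,0,-0.2,-5.6,0,0,0],
    [100,0,-0.2,-7.6,0,0,0],
    [100,0,-0.2,-9.4,0,0,0],
    [100,0,-0.2,-10.9,0,0,0],
    [100,0,-0.2,-11.8,0,0,0],
    [100,0,-0.2,-12.1,0,0,0],
    [100,0,-0.2,-12.1,0,0,0],
    [100,0,-0.2,-12.1,0,0,0]
  ]
}}

```text
clock: 2.62
ee_pos: [550.0, 213.0, 80.1]
orientation: [-0.002, 3.141, -0.002]
contact_force: [1.1, 0.7, 0.5]
finger_gap: 85.3
```

Run:
```python
from h import *
s=capture("side")[:,:,::-1]
st=robot.state();print(st['clock'],st['ee_pos'],st['orientation'],st['contact_force'])
cv2.imwrite('pics/side2.png',s)
crop(s,190,160,75,85,7,'pics/cs2.png')
```

```text
2.6667 [550.44816104 213.12314417  80.65621241] [-1.58627335e-03  3.14004856e+00 -1.23860772e-03] [-0.23332011  0.68468936  0.16651159]
```

View pics/cs2.png

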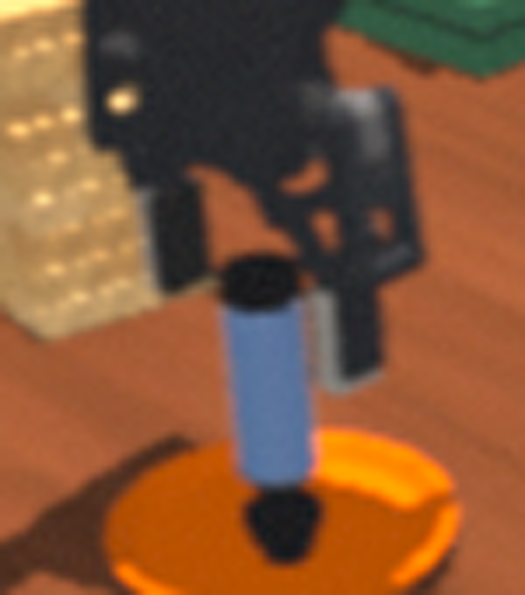

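The tube axis at tip height is near crop (267,330), against a finger midpoint of about (261,333). That puts the tube about 2 mm toward +x and centred in y, so I'll shift and close.

Request:
{"name": "drive_tool", "arguments": {
  "moves": [
    [100,0.15,0,0,0,0,0],
    [80,0.15,0,0,0,0,0],
    [60,0.15,0,0,0,0,0],
    [45,0.15,0,0,0,0,0],
    [38,0.15,0,0,0,0,0],
    [33,0.15,0,0,0,0,0],
    [28,0.15,0,0,0,0,0],
    [20,0.15,0,0,0,0,0],
    [10,0.15,0,0,0,0,0],
    [0,0.15,0,0,0,0,0],
    [0,0.15,0,0,0,0,0],
    [0,0.15,0,0,0,0,0],
    [0,0.15,0,0,0,0,0]
  ],
  "squeeze": 60
}}

```text
clock: 3.75
ee_pos: [552.1, 213.3, 80.9]
orientation: [-0.002, 3.14, -0.001]
contact_force: [-1.2, 3.6, 3.1]
finger_gap: 26.8
```

Run:
```python
from h import *
s=capture("side")[:,:,::-1]
st=robot.state();print(st['clock'],st['ee_pos'],st['orientation'],st['contact_force'],st['finger_gap'])
cv2.imwrite('pics/side3.png',s)
crop(s,190,160,75,85,7,'pics/cs3.png')
```

```text
3.8 [552.10711632 213.31310011  80.88738799] [-1.63731586e-03  3.13963811e+00 -7.28699626e-04] [-0.25382664  3.14677679  4.48262773] 26.868219004387683
```

View pics/cs3.png

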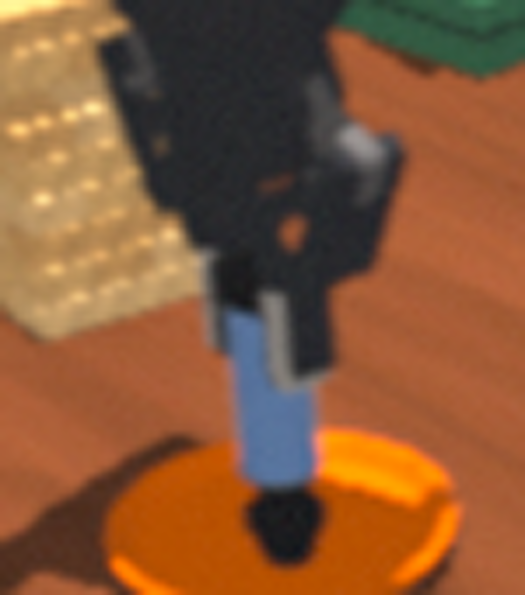

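Request:
{"name": "drive_tool", "arguments": {
  "moves": [
    [0,0,0,0.3,0,0,0],
    [0,0,0,1.0,0,0,0],
    [0,0,0,2.2,0,0,0],
    [0,0,0,4.0,0,0,0],
    [0,0,0,6.0,0,0,0],
    [0,0,0,8.0,0,0,0],
    [0,0,0,9.7,0,0,0],
    [0,0,0,10.7,0,0,0],
    [0,0,0,11,0,0,0],
    [0,0,0,11,0,0,0]
  ]
}}

```text
clock: 4.63
ee_pos: [552.7, 213.3, 192.1]
orientation: [-0.001, 3.138, -0.0]
contact_force: [-0.8, 0.2, -1.2]
finger_gap: 26.6
```

Request:
{"name": "drive_tool", "arguments": {
  "moves": [
    [0,0,-0.6,0,0,0,0],
    [0,0.1,-2.0,0,0,0,0],
    [0,0.1,-4.2,0,0,0,0],
    [0,0.2,-7.0,0,0,0,0],
    [0,0.3,-10,0,0,0,0],
    [0,0.4,-13,0,0,0,0],
    [0,0.5,-16,0,0,0,0],
    [0,0.6,-19,0,0,0,0],
    [0,0.7,-22,0,0,0,0],
    [0,0.8,-25,0,0,0,0],
    [0,0.9,-28,0,0,0,0],
    [0,0.9,-31,0,0,0,0],
    [0,1,-34,0,0,0,0],
    [0,1,-37,0,0,0,0],
    [0,1,-39.4,0,0,0,0],
    [0,1,-41.2,0,0,0,0],
    [0,1,-42.3,0,0,0,0],
    [0,1,-42.8,0,0,0,0],
    [0,1,-42.8,0,0,0,0],
    [0,1,-42.8,0,0,0,0]
  ]
}}

```text
clock: 6.3
ee_pos: [562.3, -214.1, 191.6]
orientation: [-0.001, 3.139, 0.001]
contact_force: [0.1, -0.2, -1.6]
finger_gap: 26.6
```

Run:
```python
from h import *
t=capture("top")[:,:,::-1];s=capture("side")[:,:,::-1]
st=robot.state();print(st['clock'],st['ee_pos'],st['orientation'],st['contact_force'],st['finger_gap'])
cv2.imwrite('pics/side4.png',s);cv2.imwrite('pics/top4.png',t)
crop(s,330,220,90,130,4.5,'pics/cs4.png');crop(t,350,200,100,100,6,'pics/ct4.png')
```

```text
6.4 [ 562.65480194 -213.50610991  191.89273791] [-3.29583156e-03  3.13815783e+00  7.52560250e-04] [-0.84595168  0.49930899 -1.45144705] 26.948932832543253
```

View pics/cs4.png

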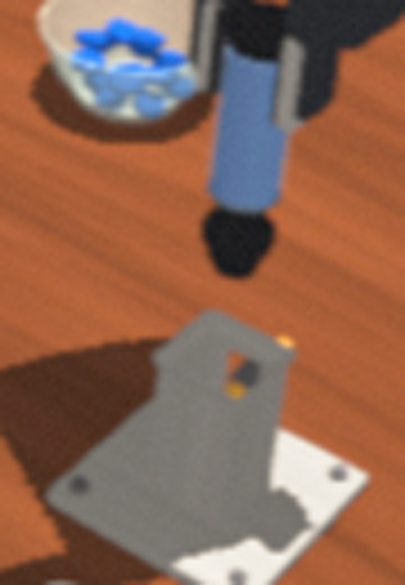

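View pics/ct4.png

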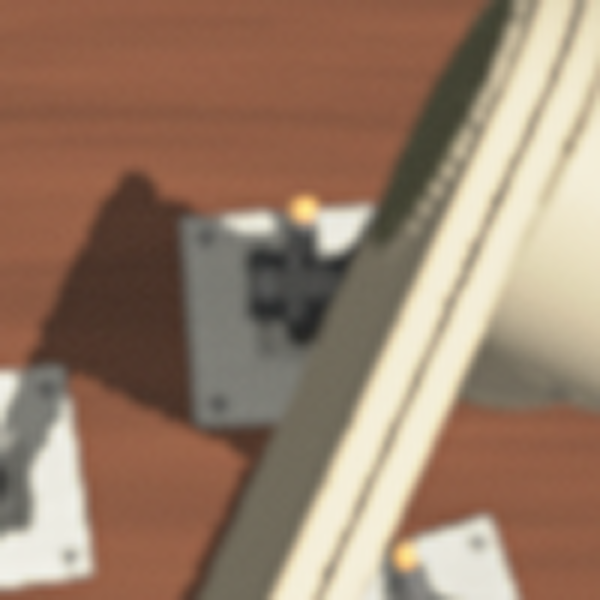

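Run:
```python
from h import *
s=cv2.imread('pics/side4.png');crop(s,350,210,60,100,6,'pics/cs4b.png')
C=lambda p:np.round((np.array(p)-[350,210]+.5)*6-.5,1)
for z in (75.5,117,119,127):
    print(z,C(proj("side",[559.2,-217.6,z])))
print([C(proj("side",[559.2+a,-217.6+b,117])) for a,b in((5,0),(0,5))])
```

```text
75.5 [180.4 534.9]
117 [194.7 422.6]
119 [195.4 417. ]
127 [198.2 394.5]
[array([205.3, 415. ]), array([180.5, 414.8])]
```

View pics/cs4b.png

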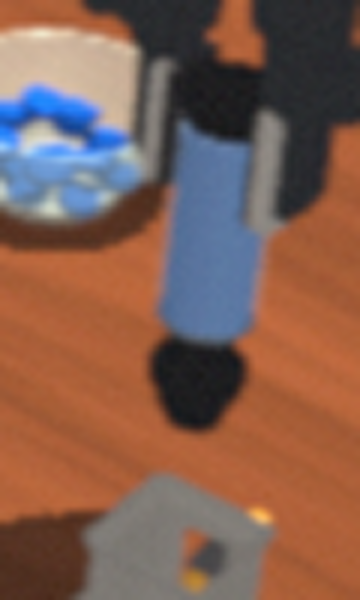

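Request:
{"name": "drive_tool", "arguments": {
  "moves": [
    [0,-0.1,-0.1,-0.3,0,0,0],
    [0,-0.1,-0.1,-1,0,0,0],
    [0,-0.1,-0.1,-1.8,0,0,0],
    [0,-0.1,-0.1,-2.6,0,0,0],
    [0,-0.1,-0.1,-3.2,0,0,0],
    [0,-0.1,-0.1,-3.6,0,0,0],
    [0,-0.1,-0.1,-3.9,0,0,0],
    [0,-0.1,-0.1,-4.1,0,0,0],
    [0,-0.1,-0.1,-4.3,0,0,0],
    [0,-0.1,-0.1,-4.5,0,0,0],
    [0,-0.1,-0.1,-4.6,0,0,0],
    [0,-0.1,-0.1,-4.6,0,0,0]
  ]
}}

```text
clock: 7.4
ee_pos: [561.6, -214.6, 145.8]
orientation: [-0.003, 3.138, 0.001]
contact_force: [-0.9, -0.5, -1.4]
finger_gap: 26.7
```

Run:
```python
from h import *
s=capture("side")[:,:,::-1]
st=robot.state();print(st['clock'],st['ee_pos'],st['orientation'],st['contact_force'],st['moment'],st['finger_gap'])
cv2.imwrite('pics/side5.png',s)
crop(s,340,230,75,100,6,'pics/cs5.png')
```

```text
7.45 [ 561.70297901 -214.60351087  146.00735526] [-3.16451782e-03  3.13799050e+00  5.53226604e-04] [-0.08256163 -0.24466382 -1.45386046] [-0.01098875  0.0576026  -0.02971175] 26.28238881462549
```

View pics/cs5.png

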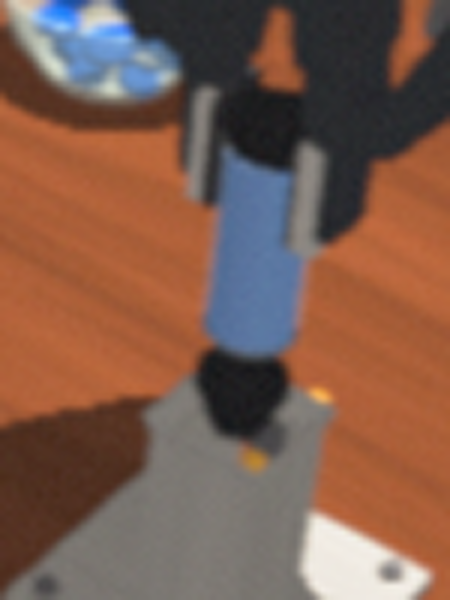

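The foot sits centred in the mouth, with its band centre at x=242 and the lip centre at about 240. I'll continue slowly, watching the force.

Request:
{"name": "drive_tool", "arguments": {
  "moves": [
    [0,0,0,-0.1,0,0,0],
    [0,0,0,-0.2,0,0,0],
    [0,0,0,-0.3,0,0,0],
    [0,0,0,-0.4,0,0,0],
    [0,0,0,-0.5,0,0,0],
    [0,0,0,-0.6,0,0,0],
    [0,0,0,-0.7,0,0,0],
    [0,0,0,-0.8,0,0,0],
    [0,0,0,-0.8,0,0,0]
  ]
}}

```text
clock: 8.2
ee_pos: [561.6, -214.5, 137.7]
orientation: [-0.003, 3.138, 0.001]
contact_force: [0.8, -0.1, -1.6]
finger_gap: 26.5
```

Request:
{"name": "drive_tool", "arguments": {
  "moves": [
    [0,0,0,-0.1,0,0,0],
    [0,0,0,-0.2,0,0,0],
    [0,0,0,-0.3,0,0,0],
    [0,0,0,-0.4,0,0,0],
    [0,0,0,-0.4,0,0,0]
  ]
}}

```text
clock: 8.62
ee_pos: [561.4, -214.4, 133.3]
orientation: [-0.003, 3.139, 0.001]
contact_force: [0.0, -0.1, -2.0]
finger_gap: 26.7
```

Request:
{"name": "drive_tool", "arguments": {
  "moves": [
    [0,0,0,-0.1,0,0,0],
    [0,0,0,-0.2,0,0,0],
    [0,0,0,-0.3,0,0,0],
    [0,0,0,-0.4,0,0,0],
    [0,0,0,-0.4,0,0,0]
  ]
}}

```text
clock: 9.03
ee_pos: [561.2, -214.3, 129.0]
orientation: [-0.003, 3.139, 0.002]
contact_force: [0.3, -0.6, -1.4]
finger_gap: 26.8
```

Request:
{"name": "drive_tool", "arguments": {
  "moves": [
    [0,0,0,-0.1,0,0,0],
    [0,0,0,-0.2,0,0,0],
    [0,0,0,-0.3,0,0,0],
    [0,0,0,-0.3,0,0,0]
  ]
}}

```text
clock: 9.37
ee_pos: [561.1, -214.3, 125.7]
orientation: [-0.003, 3.139, 0.002]
contact_force: [-0.2, 0.2, -2.2]
finger_gap: 26.5
```

Request:
{"name": "drive_tool", "arguments": {
  "moves": [
    [0,0,0,-0.1,0,0,0],
    [0,0,0,-0.2,0,0,0],
    [0,0,0,-0.3,0,0,0],
    [0,0,0,-0.3,0,0,0]
  ]
}}

```text
clock: 9.7
ee_pos: [560.9, -214.2, 122.4]
orientation: [-0.003, 3.14, 0.002]
contact_force: [-0.2, -0.0, -2.0]
finger_gap: 26.5
```

Request:
{"name": "drive_tool", "arguments": {
  "moves": [
    [0,0,0,-0.1,0,0,0],
    [0,0,0,-0.2,0,0,0],
    [0,0,0,-0.3,0,0,0],
    [0,0,0,-0.3,0,0,0]
  ]
}}

```text
clock: 10.03
ee_pos: [560.8, -214.1, 119.0]
orientation: [-0.003, 3.14, 0.002]
contact_force: [-0.6, -0.1, -1.7]
finger_gap: 26.4
```

Request:
{"name": "drive_tool", "arguments": {
  "moves": [
    [0,0,0,-0.1,0,0,0],
    [0,0,0,-0.2,0,0,0],
    [0,0,0,-0.3,0,0,0],
    [0,0,0,-0.3,0,0,0]
  ]
}}

```text
clock: 10.37
ee_pos: [560.5, -214.1, 115.7]
orientation: [-0.003, 3.141, 0.002]
contact_force: [-0.8, 0.4, -2.0]
finger_gap: 26.7
```

Request:
{"name": "drive_tool", "arguments": {
  "moves": [
    [0,0,0,-0.1,0,0,0],
    [0,0,0,-0.2,0,0,0],
    [0,0,0,-0.3,0,0,0],
    [0,0,0,-0.3,0,0,0]
  ]
}}

```text
clock: 10.7
ee_pos: [560.4, -214.2, 112.6]
orientation: [-0.003, 3.141, 0.002]
contact_force: [-0.3, -0.7, -0.7]
finger_gap: 26.8
```

Request:
{"name": "drive_tool", "arguments": {
  "moves": [
    [0,0,0,-0.1,0,0,0],
    [0,0,0,-0.2,0,0,0],
    [0,0,0,-0.3,0,0,0],
    [0,0,0,-0.3,0,0,0]
  ]
}}

```text
clock: 11.03
ee_pos: [560.4, -214.2, 109.4]
orientation: [-0.003, 3.141, 0.002]
contact_force: [-1.3, 0.2, 0.5]
finger_gap: 26.7
```

Run:
```python
from h import *
s=capture("side")[:,:,::-1]
st=robot.state();print(st['clock'],st['ee_pos'],st['contact_force'],st['moment'],st['finger_gap'])
cv2.imwrite('pics/side6.png',s)
crop(s,340,230,75,100,6,'pics/cs6.png')
```

```text
11.0833 [ 560.42082994 -214.16820925  109.40995118] [-0.38305129 -0.13766903  0.22548793] [-0.03524867  0.2211582   0.02303843] 26.822353478710475
```

View pics/cs6.png

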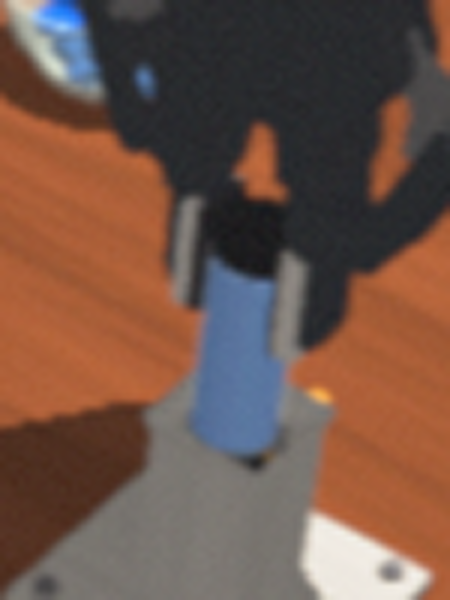

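The tube is in the well, and the ball is starting to bear: Fz has risen from -2 to 0.2 and the moment is growing. I'll carry on slowly.

Request:
{"name": "drive_tool", "arguments": {
  "moves": [
    [0,0,0,-0.08,0,0,0],
    [0,0,0,-0.16,0,0,0],
    [0,0,0,-0.24,0,0,0],
    [0,0,0,-0.32,0,0,0],
    [0,0,0,-0.32,0,0,0]
  ]
}}

```text
clock: 11.5
ee_pos: [560.4, -214.1, 105.8]
orientation: [-0.003, 3.141, 0.003]
contact_force: [0.7, 0.0, -0.6]
finger_gap: 26.7
```

Request:
{"name": "drive_tool", "arguments": {
  "moves": [
    [0,0,0,-0.08,0,0,0],
    [0,0,0,-0.16,0,0,0],
    [0,0,0,-0.24,0,0,0],
    [0,0,0,-0.32,0,0,0],
    [0,0,0,-0.32,0,0,0]
  ]
}}

```text
clock: 11.92
ee_pos: [560.4, -214.1, 102.3]
orientation: [-0.003, 3.141, 0.003]
contact_force: [0.1, -0.1, -1.6]
finger_gap: 26.7
```

Request:
{"name": "drive_tool", "arguments": {
  "moves": [
    [0,0,0,-0.08,0,0,0],
    [0,0,0,-0.16,0,0,0],
    [0,0,0,-0.24,0,0,0],
    [0,0,0,-0.24,0,0,0]
  ]
}}

```text
clock: 12.25
ee_pos: [560.3, -214.1, 99.4]
orientation: [-0.003, 3.141, 0.003]
contact_force: [1.6, -1.3, -3.0]
finger_gap: 26.9
```

Request:
{"name": "drive_tool", "arguments": {
  "moves": [
    [0,0,0,-0.06,0,0,0],
    [0,0,0,-0.12,0,0,0],
    [0,0,0,-0.18,0,0,0],
    [0,0,0,-0.18,0,0,0]
  ]
}}

```text
clock: 12.58
ee_pos: [560.4, -214.1, 97.7]
orientation: [-0.003, 3.141, 0.003]
contact_force: [-0.4, -0.5, -0.3]
finger_gap: 27.0
```

Run:
```python
from h import *
s=capture("side")[:,:,::-1]
st=robot.state();print(st['clock'],st['ee_pos'],st['contact_force'],st['moment'],st['finger_gap'])
cv2.imwrite('pics/side7.png',s)
crop(s,340,230,75,100,6,'pics/cs7.png')
```

```text
12.6333 [ 560.37986489 -214.08557499   97.78636655] [-0.80563677 -0.22125465 -0.67858027] [-0.01893516  0.02597253 -0.03832124] 26.72427194389734
```

View pics/cs7.png

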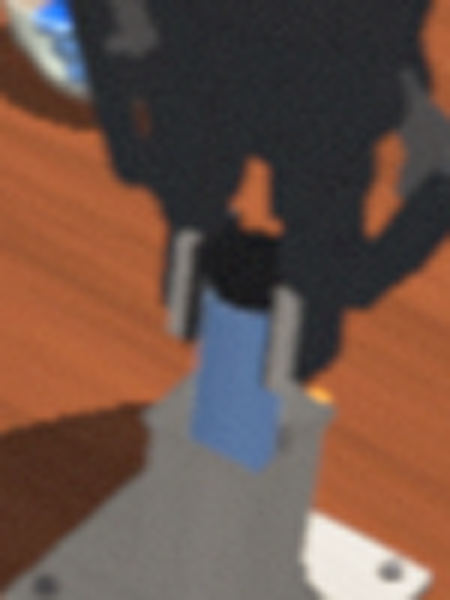

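The tube still moves with the gripper and the force is near zero. I'll keep going in small steps.

Request:
{"name": "drive_tool", "arguments": {
  "moves": [
    [0,0,0,-0.06,0,0,0],
    [0,0,0,-0.12,0,0,0],
    [0,0,0,-0.15,0,0,0],
    [0,0,0,-0.15,0,0,0]
  ]
}}

```text
clock: 12.97
ee_pos: [560.7, -214.2, 97.1]
orientation: [-0.003, 3.14, 0.002]
contact_force: [-2.0, 1.6, 4.9]
finger_gap: 26.6
```

Request:
{"name": "drive_tool", "arguments": {
  "moves": [
    [0,0,0,-0.06,0,0,0],
    [0,0,0,-0.12,0,0,0],
    [0,0,0,-0.12,0,0,0]
  ]
}}

```text
clock: 13.22
ee_pos: [561.0, -214.2, 96.7]
orientation: [-0.003, 3.14, 0.002]
contact_force: [-1.7, 1.3, 8.1]
finger_gap: 26.4
```

Fz is now rising at about 8 N/mm, the stated seat stiffness, and the earlier small bump from TCP 113 to 103 mm fits the ball passing for a seat at 23 mm. I'll press a little harder to confirm it bears rather than gives way.

Request:
{"name": "drive_tool", "arguments": {
  "moves": [
    [0,0,0,-0.08,0,0,0],
    [0,0,0,-0.14,0,0,0],
    [0,0,0,-0.2,0,0,0],
    [0,0,0,-0.2,0,0,0],
    [0,0,0,-0.2,0,0,0]
  ]
}}

```text
clock: 13.63
ee_pos: [561.3, -214.2, 96.3]
orientation: [-0.003, 3.139, 0.002]
contact_force: [-4.7, 1.9, 11.3]
finger_gap: 26.5
```

Run:
```python
from h import *
f=[]
s=capture("side")[:,:,::-1]
st=robot.state();print(st['clock'],st['ee_pos'],st['contact_force'],st['moment'],st['finger_gap'])
cv2.imwrite('pics/side8.png',s)
a=[cv2.resize(cv2.imread(f'pics/side{k}.png')[275:315,370:400],None,fx=10,fy=10,interpolation=cv2.INTER_CUBIC) for k in(0,)]
cv2.imwrite('pics/knob.png',np.hstack([cv2.resize(cv2.imread(f'pics/side{k}.png')[270:320,355:400],None,fx=5,fy=8,interpolation=cv2.INTER_CUBIC)[:, :] for k in (5,6,8)]))
```

```text
13.6833 [ 561.29431539 -214.17154616   96.24215318] [-4.02638745  2.6276292  10.90066572] [0.49480091 1.05240098 0.04536411] 26.588167621069992
```

View pics/knob.png

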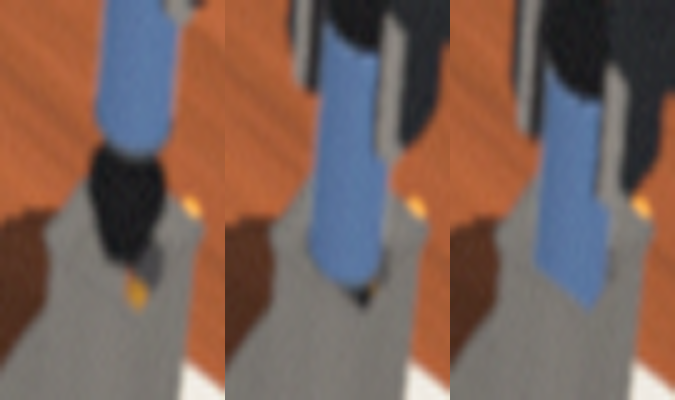

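The measured profile fits the ball passing and a seat at about 23 mm: +2 N on the taper, neutral on the band, slightly negative leaving it, then 8 N/mm. There is about -4 N of side load because the arm drifted 0.9 mm in +x, so I'll relieve that while pressing to about 15 N.

Request:
{"name": "drive_tool", "arguments": {
  "moves": [
    [0,-0.03,0,-0.1,0,0,0],
    [0,-0.06,0,-0.18,0,0,0],
    [0,-0.09,0,-0.24,0,0,0],
    [0,-0.1,0,-0.24,0,0,0],
    [0,-0.1,0,-0.24,0,0,0],
    [0,-0.1,0,-0.24,0,0,0]
  ]
}}

```text
clock: 14.18
ee_pos: [561.1, -214.2, 96.0]
orientation: [-0.004, 3.137, 0.001]
contact_force: [-3.2, 3.8, 13.9]
finger_gap: 26.7
```

The reaction is about 15 N at 1.9 mm of compression, which is 8 N/mm, and it holds. So the tube is on the seat. I'll relax slightly and then open.

Request:
{"name": "drive_tool", "arguments": {
  "moves": [
    [0,-0.05,0,-0.1,0,0,0],
    [0,-0.05,0,-0.05,0,0,0],
    [40,-0.05,0,-0.05,0,0,0],
    [60,-0.05,0,-0.05,0,0,0],
    [80,-0.05,0,-0.05,0,0,0],
    [100,-0.05,0,-0.05,0,0,0],
    [100,-0.05,0,-0.05,0,0,0],
    [100,-0.05,0,-0.05,0,0,0],
    [100,-0.05,0,-0.05,0,0,0],
    [100,-0.05,0,-0.05,0,0,0],
    [100,-0.05,0,-0.05,0,0,0]
  ]
}}

```text
clock: 15.1
ee_pos: [560.6, -214.2, 95.4]
orientation: [-0.004, 3.137, 0.001]
contact_force: [-0.6, 0.4, -0.3]
finger_gap: 85.1
```

Run:
```python
from h import *
s=capture("side")[:,:,::-1]
st=robot.state();print(st['clock'],st['ee_pos'],st['contact_force'],st['finger_gap'])
cv2.imwrite('pics/side9.png',s)
crop(s,340,230,75,100,6,'pics/cs9.png')
```

```text
15.15 [ 560.61921988 -214.20706549   95.43931907] [-0.31073522 -0.44283243 -0.25769241] 85.40931845895052
```

View pics/cs9.png

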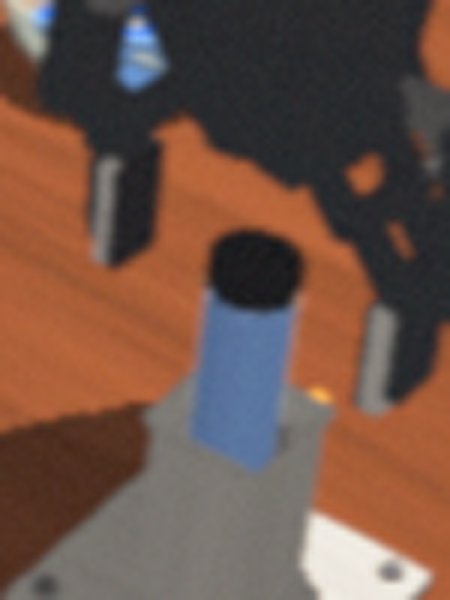

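The fingers are clear and the tube stands upright, its cap at crop (255,260). I'll go straight up and then aside so the top camera can see.

Request:
{"name": "drive_tool", "arguments": {
  "moves": [
    [100,0,0,0.4,0,0,0],
    [100,0,0,1.4,0,0,0],
    [100,0,0,3,0,0,0],
    [100,0,0,5,0,0,0],
    [100,0,0,7,0,0,0],
    [100,0,0,9,0,0,0],
    [100,0,0,11,0,0,0],
    [100,-0.5,0.5,12,0,0,0],
    [100,-1.5,2,12,0,0,0],
    [100,-3,4.5,12,0,0,0],
    [100,-5,7.5,12,0,0,0],
    [100,-7,10.5,12,0,0,0],
    [100,-9,13.5,12,0,0,0],
    [100,-11,16.5,12,0,0,0],
    [100,-12,19,12,0,0,0],
    [100,-12,21,12,0,0,0],
    [100,-12,22,12,0,0,0],
    [100,-12,22,12,0,0,0]
  ]
}}

```text
clock: 16.65
ee_pos: [440.4, 7.5, 215.8]
orientation: [-0.008, 3.136, 0.002]
contact_force: [-0.2, -0.0, 0.9]
finger_gap: 85.6
```

Run:
```python
from h import *
t=capture("top")[:,:,::-1];s=capture("side")[:,:,::-1]
st=robot.state();print(st['clock'],st['ee_pos'],st['contact_force'])
cv2.imwrite('pics/side10.png',s);cv2.imwrite('pics/top10.png',t)
a=cv2.resize(t[222:282,370:430],None,fx=6.6,fy=6.6,interpolation=cv2.INTER_CUBIC);b=cv2.resize(s[245:325,340:420],None,fx=4.95,fy=4.95,interpolation=cv2.INTER_CUBIC)
cv2.imwrite('pics/c10.png',np.hstack([a,b[:396,:396]]))
for z in(100,110,120,130,133,140,150):print(z,proj("side",[559.2,-217.6,z]),proj("side",[561,-215.5,z]))
```

```text
16.75 [440.75867795   5.56702585 215.57883345] [0.5560623  0.13912084 0.28558081]
100 [381.038949   287.82263691] [380.69147894 286.80566731]
110 [381.6190736  283.25558344] [381.26731736 282.24547189]
120 [382.20759723 278.62240834] [381.85146674 277.61946006]
130 [382.80470361 273.92166516] [382.44410832 272.92619661]
133 [382.9855373  272.49804498] [382.62358452 271.50488378]
140 [383.41058188 269.15186498] [383.04542864 268.16420426]
150 [384.02542676 264.3114748 ] [383.65561974 263.33196216]
```

View pics/c10.png

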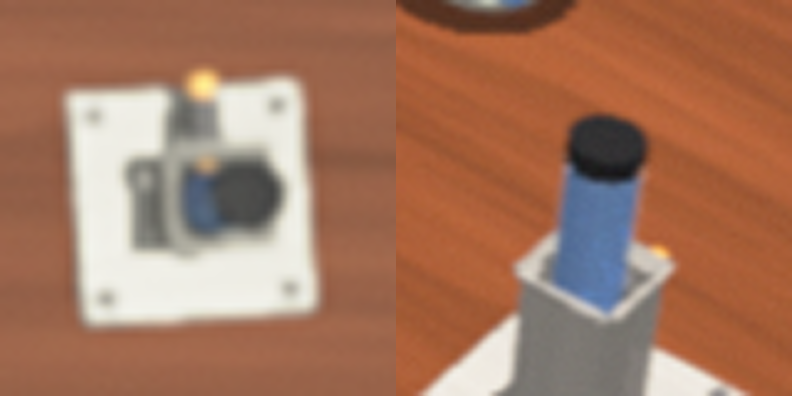

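View pics/top10.png

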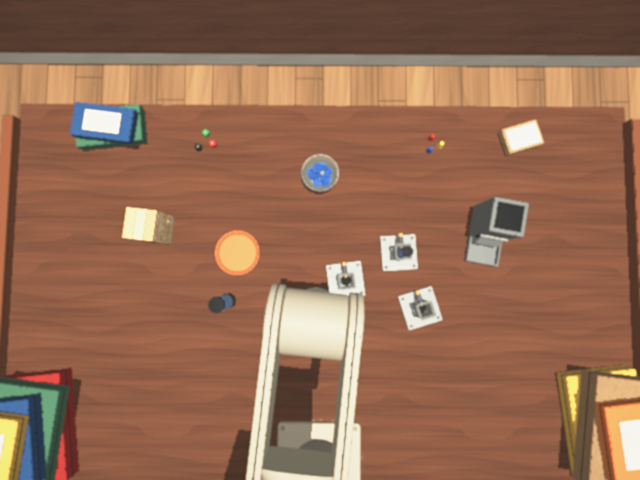

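View pics/side10.png

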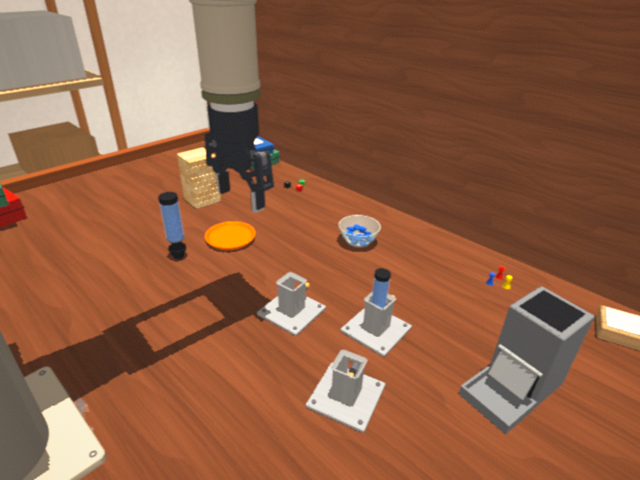

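Run:
```python
from h import *
o=[cv2.resize(cv2.imread(f'pics/top{k}.png')[230:262,388:416],None,fx=14,fy=14,interpolation=cv2.INTER_CUBIC) for k in(0,10)]
cv2.imwrite('pics/ball.png',np.hstack(o))
for k in (0,10):
    i=cv2.imread(f'pics/top{k}.png').astype(int);sat=i[:,:,2]-i[:,:,0]
    print(sat[243:252,398:406])
for x in(9,13,18,25,49):print(x,proj("top",[560.6+x*.997,-212.8+x*.073,47]))
```

```text
[[ 13  12  13  13  14  17  11  11]
 [ 16  14  16  19  18  15  17  19]
 [ 14  20  37  50  43  23  14  13]
 [ 12  37  82  96  91  48  15   9]
 [ 12  55 113 119 111  59  16   6]
 [  9  48 101 121  97  45  11   5]
 [  6  20  49  61  47  19   6   6]
 [  7   6  11  13  10   7   5   6]
 [  9   5   5   5   5   6   5   6]]
[[ 11  11  11  12  13  15  17  18]
 [ 14  13  16  17  16  14  15  16]
 [ 13  17  29  34  27  15  13  12]
 [ 13  26  54  64  48  22   9   7]
 [  7  22  48  57  41  17   4   2]
 [ -5  -9   2  10   8   2   1   1]
 [-19 -34 -35 -27 -15  -3   1   1]
 [-26 -39 -40 -29 -13   0   2   2]
 [-29 -40 -37 -27 -11   0   3   1]]
9 [400.77117062 248.0728322 ]
13 [400.65164925 246.55899244]
18 [400.50232978 244.66773445]
25 [400.29343589 242.02191587]
49 [399.57858373 232.96770602]
```

View pics/ball.png

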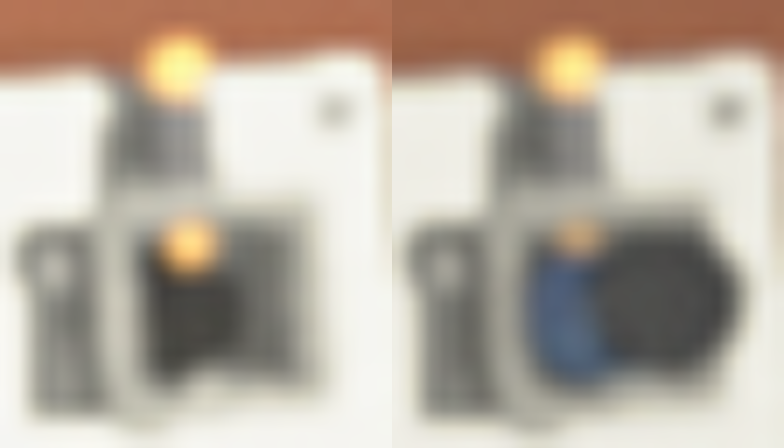

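The visible top edge of the ball is at row 245 both before and after, with its lower part now hidden by the tube. That means it is back out and in the groove. The bystanders at (148,225), (497,230) and (320,173) have not moved. Handing in.

```bash
python3 -c "
from bench import robot
print(robot.close_job()); print(robot.state()['clock'])"
```

```text
the job is handed in; nothing more can be done
None
the job is handed in; nothing more can be done
```

The blue token tube is seated in the farthest stand and released, and the job was handed in at about 17 s of the 51 s allowed. I took the smaller tube from the orange dish by its upper third and lowered it in small steps, foot first, into the well.

**Checks that agree:**
- **Seat:** from about 23 mm above the stand's underside, the force rose at roughly 8 N per mm. I pressed to about 15 N and it held.
- **Tube height:** the cap's height in the side picture gives the same 23 mm for the foot.
- **Ball:** its visible edge in the top picture is where it was before the insertion, so it appears to be back out, in the groove.
- **Surroundings:** the block tower, dice tower and bowl look unmoved, and the robot is touching nothing.

**Checks that disagreed or fell short:**
- **Cameras:** the two cameras differed by 5–6 mm in y. I corrected for this using the grasped tube's known position.
- **Ball force:** I felt only about 2 N as the ball passed, against the "up to 15 N" stated, and no sharp click. Force was read only at the end of each step, so a brief peak could have been missed.
- **Side load:** up to about 5 N built up during the press as the arm flexed. I reduced it before letting go.

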